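Short spin on the bench centrifuge

ROBOT

A 7-joint arm with a two-finger parallel gripper is mounted at the origin on the work surface. World frame = base frame: x ahead of the robot, y to its left, z up, the work surface at z = 0. Lengths are in m, angles in rad, forces in N, time in s.
With the tool pointing down it reaches from about 0.4 to 0.925 m from the base axis. Payload 5.6 kg.
Tool frame: the origin (TCP) lies where the fingers leave the gripper's body, on its centre line; the fingertips stand 73 mm ahead of it and the grasp point (between the pads) lies 54 mm ahead of it; z points along the fingers, y is the direction in which the jaws open and shut (so a half turn about z gives the same grasp; the last joint's range is limited). The gripper opens to 85 mm and grips with 20 to 120 N. Pads are 22 mm wide; open, the fingers measure 114 mm over their backs; the gripper's body (76 mm by 85 mm) begins 54 mm behind the grasp point. The pads swing forward as they close: fully open they stand 13 mm farther back than shut.
Start: joints at [-1.275, 0.468, -0.012, 1.603, 0.006, 1.071, -0.056], TCP at [0.216, 0.613, 0.304] pointing down, gripper open.
Joint ranges: [-2.53, 2.53], [-0.31, 2.02], [-1.57, 1.55], [0.28, 2.44], [-1.29, 4.43], [0.15, 1.84], [-2.92, 2.92]. Speed limits (rad/s): [2.57, 2.57, 3.14, 3.14, 3.14, 3.14, 3.14].

INTERFACE

Orientations are given as a unit quaternion [w, x, y, z].
In Python, from plant import * gives the robot as it stands.
- The arm moves only by the shell command python3 -m inch 'ROWS' [FORCE]. ROWS is JSON, a list of rows, each a list of 7 numbers: the closure, from 0 (fully open) to 1 (shut), then the shift along the tool's x, y, z in mm, then the turn, a rotation vector about the tool's x, y, z in degrees. In form: [[jaw, x, y, z, wx, wy, wz], ...]. A call has 1 to 8 rows; each row is the pose to reach, as a shift and turn from the pose commanded when the call began, along the tool's axes at that moment; what a row does not reach only later rows make up. A row lasts 1/10 s, in which the tool goes at most 50 mm and 8.59 degrees, less where a joint would pass 70% of its speed; a pose out of reach is approached as far as the arm can. A call with a gripper value outside its range is refused whole. The fingers move at their own pace and stop on an object; FORCE is the grip in N (left out, the last holds). Time passes only in rows, so rows that repeat a pose let the fingers close. It gives the time, the measured TCP pose, the force and the opening at its end, in the units of the state.
- get_state(): the state, without advancing time (a new reading comes with each control period).
- snapshot(name): name is "scene" or "side" or "wrist"; returns the picture (480x640x3 uint8, red, green, blue); there is no depth.
- camera_info(name): a dict with "fx", "fy", "cx", "cy" (pixels), "camera_from_world" (4x4, takes a point from world to camera coordinates). Camera axes: x right, y up, looking along -z (the intrinsics and any distortion apply to the point x, -y, -z); pixel columns grow to the right and rows downward; lengths in m; the calibration is good to about 2 mm. The wrist camera is an equidistant fisheye: a pixel r from the principal point sees the ray r / f radians off the axis. A picture is of the moment at which its call begins: read the wrist's pose just before it. camera_info takes no time and is no camera call; for the wrist camera it gives the pose at the moment of the call.
- finish_job(): hands the job in, once; it reports no verdict.
The state is a dict: "time": time; "joint_positions": joint angles; "joint_vel": joint speeds; "tau": joint torques, N m; "tcp_pos": TCP position; "tool_rot": TCP orientation; "wrist_force": force on the tool from outside, world axes, zero at the start; "wrist_torque": the same for the moment, N m; "gripper_width": finger opening in m.
Only numpy, scipy, OpenCV 4.12 (cv2) and the standard library are available. Lean on these libraries where they do the work, as an engineer would, in place of code of your own. Each camera call takes 0.05 s, during which the arm holds its last target.

TASK

Give the tubes in the bench centrifuge a short spin: push the blue button on its panel fully down, keep it down without a break for about four seconds (three at the least, five at the most), then let go so that it springs back up. Do not press the red or the white button beside it, and do not let the speed needle run into the red marks.

Things in the scene. Friction and masses are not known exactly. Their poses are not given: they have to be found in the camera images.
- pulse_centre (a point): centre of the top face of the blue round button, 32 mm across, facing straight up, 102 mm above the table when up; it sinks with the button. It stands in a black collar 48 mm across whose top is 10 mm below the unpressed face. Three buttons of one size, blue, red and white, stand in a row along the machine's front edge, 60 mm apart centre to centre, in any order.
- centrifuge: grey-white bench centrifuge, 300 x 300 mm, fixed; origin under its centre on the table, x from its front (buttons) to its back; its place and yaw (to 20 degrees) vary. Flat front panel 80 mm above the table with the buttons in a row 100 mm in front of the centre and a flat dial 86 mm across at the row's left end. Behind the row, 62 mm or more from the button centres, a clear round lid rises to 136 mm above the table.
- pulse (a joint): travel of the blue button in m: 0 = up, 0.006 = fully down. A spring pushes it back up at once when let go: about 1.5 N to start it moving, 5 N to hold it fully down. It counts as pressed beyond 0.004.
- stop (a joint): travel of the red button in m, same make: 0 = up, 0.006 = fully down. Must not be pressed (0.003 or more).
- latch (a joint): travel of the white button in m, same make: 0 = up, 0.006 = fully down. Must not be pressed (0.003 or more).
- needle (a joint): black needle of the dial (rotor speed), in rad clockwise seen from above: 0 = rest. With the blue button fully down it climbs slowly, to about 1.4 after 3 s, 1.7 after 4 s, 1.95 after 5 s; green marks from 1.2 to 1.9, red marks from 2.2 up. After release it sinks back slowly by itself; no need to wait for that.

How it is judged:
On the way, in this order (a step that is already met when the one before it is completed fails the run):
1. the blue button is held down (more than 4 mm of its 6 mm) for 2.8 s without a break (value of joint pulse above 0.004 m), for 2.8 s.
2. the blue button is let go and springs back up (value of joint pulse below 0.001 m), for 0.2 s.
At the end, for the whole second after the job is handed in: all three buttons are up (within 1 mm), after the blue one was held down beyond 4 mm for at least 2.8 s without a break and let go before the needle reached 2.15 rad (about 6 s of holding) (value of joint each of pulse, stop, latch below 0.001 m); the robot touches nothing.
It fails at once if the red button is pressed (3 mm or more) (value of joint stop above 0.003 m).
It fails at once if the white button is pressed (3 mm or more) (value of joint latch above 0.003 m).
It fails at once if the blue button is held too long: the needle reaches the red marks (2.15 rad) (value of joint needle above 2.15 rad).
It also fails if it takes over 32 s, if anything falls off the work surface, if the arm or the gripper's body presses on something with over 40 N, if the wrist force passes 120 N, or if a joint passes its speed limit or range.

## Working session

There is one attempt and no reset: what is moved stays moved. The work goes in short steps, Python scripts to look and compute and a shell command to move; the robot and the scene stay as the last step left them, time stands still between calls to the robot, and variables do not carry over. Pictures are saved under pics/ and viewed, and the job is handed in when it is done.

```bash
mkdir -p pics; ls; python3 - <<'E'
from plant import *
import cv2
s=get_state();print(s)
for n in ["scene","side","wrist"]:
    c=camera_info(n);print(n,c)
    cv2.imwrite(f"pics/{n}0.png",snapshot(n)[:,:,::-1])
E
```

```text
pics
{'time': 0.0, 'joint_positions': array([-1.27497247,  0.46838437, -0.01163426,  1.60362822,  0.00602104,
        1.07140663, -0.0563149 ]), 'joint_vel': array([-2.07187479e-05, -1.20271253e-04,  9.40475094e-05,  7.10112631e-05,
       -4.49992572e-04,  1.24183134e-03, -1.36021701e-03]), 'tau': array([-2.57700276e-04, -5.32368815e+01,  2.13683193e-02, -2.51313078e+01,
        1.15115556e-02,  7.71870953e-03,  1.18298971e-05]), 'tcp_pos': array([0.21594506, 0.61262103, 0.30293166]), 'tool_rot': array([-8.70130874e-05,  1.68622707e-01,  9.85680262e-01, -8.91754160e-04]), 'wrist_force': array([-0.82647244,  0.2603976 , -0.43458135]), 'wrist_torque': array([-0.0466757 , -0.05527104, -0.03802075]), 'gripper_width': 0.08521353930409863}
scene {'fx': 446.39763002970125, 'fy': 446.39763002970125, 'cx': 327.53422165595236, 'cy': 232.9772266066477, 'camera_from_world': array([[ 0.25173334,  0.9677944 ,  0.0020785 , -0.17357268],
       [-0.80350723,  0.20780247,  0.55784789,  0.40674788],
       [ 0.53945015, -0.142099  ,  0.82994061, -1.05674068],
       [ 0.        ,  0.        ,  0.        ,  1.        ]])}
side {'fx': 618.1749014570574, 'fy': 618.1749014570574, 'cx': 324.3564646479353, 'cy': 241.8346244570199, 'camera_from_world': array([[-0.9464675 , -0.32279702, -0.00116673,  0.56061634],
       [ 0.20044872, -0.59055759,  0.78170458, -0.16207549],
       [-0.25302093,  0.7396241 ,  0.62364781, -0.84773834],
       [ 0.        ,  0.        ,  0.        ,  1.        ]])}
wrist {'fx': 371.64829954431775, 'fy': 371.64829954431775, 'cx': 321.75364077168854, 'cy': 245.32188189403155, 'camera_from_world': array([[ 0.3330241 ,  0.94291342, -0.00303831, -0.64914417],
       [-0.90369088,  0.31824818, -0.28646272,  0.03635995],
       [-0.26914261,  0.09814468,  0.95808657, -0.38065947],
       [ 0.        ,  0.        ,  0.        ,  1.        ]])}
```

View pics/scene0.png

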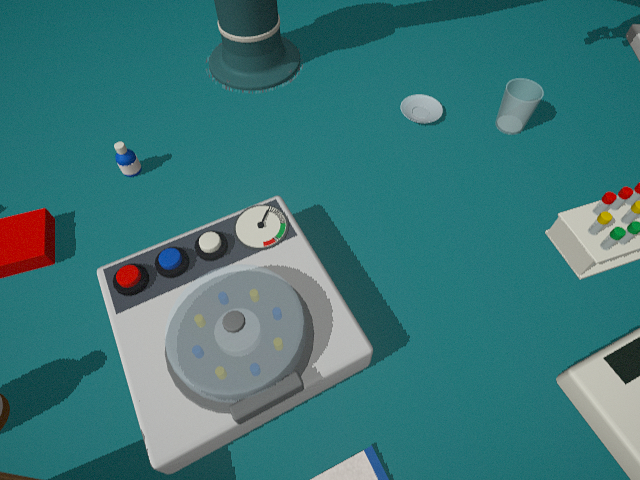

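View pics/side0.png

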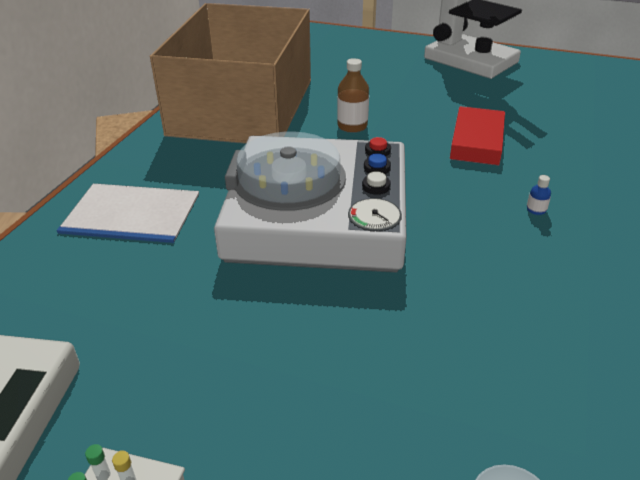

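View pics/wrist0.png

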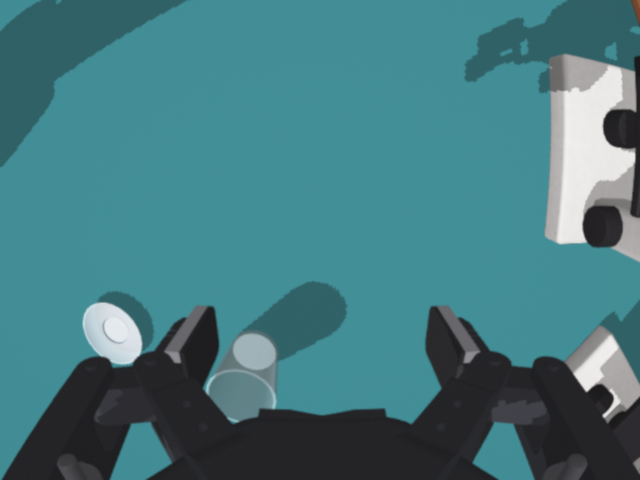

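The blue button is at about (171,259) in the scene view and (377,161) in the side view. Red is at (129,276) and white at (209,242) in the scene view. I'll measure these by colour masks and rays.

```bash
cat > h.py <<'E'
import numpy as np, cv2
from plant import *
def ray(n,u,v):
    c=camera_info(n);T=np.linalg.inv(c["camera_from_world"])
    d=np.array([(u-c["cx"])/c["fx"],-(v-c["cy"])/c["fy"],-1]);d=T[:3,:3]@d
    return T[:3,3],d/np.linalg.norm(d)
def plane(n,u,v,z):
    o,d=ray(n,u,v);return o+d*(z-o[2])/d[2]
def tri(a,b):
    (o,d),(p,e)=a,b
    s=np.linalg.lstsq(np.c_[d,-e],p-o,rcond=None)[0]
    x,y=o+s[0]*d,p+s[1]*e;return (x+y)/2,np.linalg.norm(x-y)
E
python3 - <<'E'
from h import *
R={"scene":(100,220,140,70),"side":(355,130,45,65)}
P={}
for n,(x0,y0,w,h) in R.items():
    im=cv2.imread(f"pics/{n}0.png")[y0:y0+h,x0:x0+w]; hsv=cv2.cvtColor(im,cv2.COLOR_BGR2HSV)
    H,S,V=cv2.split(hsv)
    M={"blue":(H>100)&(H<125)&(S>150)&(V>60),"red":((H<8)|(H>172))&(S>150)&(V>60),"white":(S<60)&(V>150)}
    for k,m in M.items():
        num,l,st,ce=cv2.connectedComponentsWithStats(m.astype(np.uint8))
        for i in range(1,num):
            if st[i,4]>60:
                print(n,k,st[i]+np.array([x0,y0,0,0,0]),ce[i]+[x0,y0], plane(n,*(ce[i]+[x0,y0]),.100))
    cv2.imwrite(f"pics/{n}_crop.png",cv2.resize(im,None,fx=5 if n=="scene" else 8,fy=5 if n=="scene" else 8,interpolation=0))
E
```

```text
scene blue [158 248  24  22 407] [169.57985258 258.31941032] [ 0.56847053 -0.20212762  0.1       ]
scene red [116 264  25  24 448] [127.91294643 275.75223214] [ 0.58262542 -0.26004619  0.1       ]
scene white [100 220 123  70 465] [145.40645161 253.48387097] [ 0.5515368  -0.23530558  0.1       ]
scene white [236 220   4  19  63] [237.73015873 228.23809524] [ 0.54086772 -0.10034919  0.1       ]
scene white [199 232  21  20 316] [208.46202532 241.05063291] [ 0.55284053 -0.1451639   0.1       ]
scene white [173 261  67  29 661] [211.03782148 277.698941  ] [ 0.61474054 -0.14823807  0.1       ]
side blue [369 153  18  15 221] [377.13574661 160.16289593] [ 0.56087128 -0.19071044  0.1       ]
side red [370 138  17  13 184] [377.8423913 143.9076087] [ 0.57425819 -0.24551884  0.1       ]
side white [368 172  18  11 150] [376.34666667 176.71333333] [ 0.54839511 -0.13914535  0.1       ]
```

View pics/scene_crop.png

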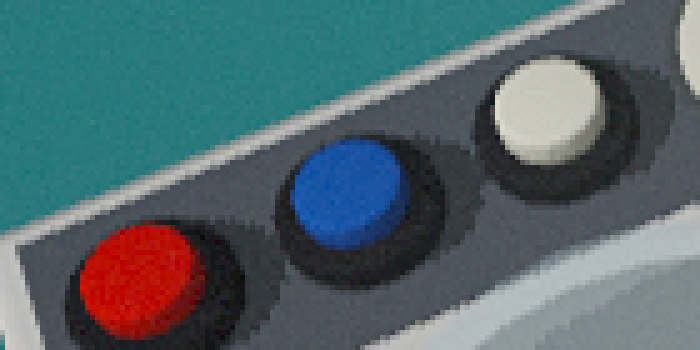

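View pics/side_crop.png

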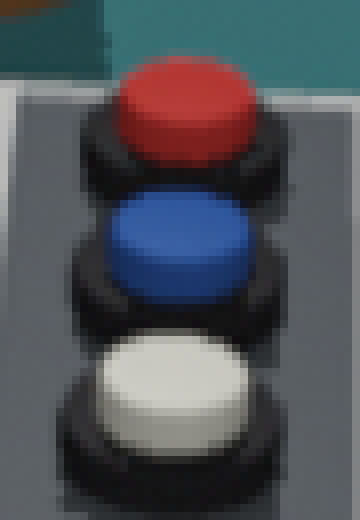

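```bash
python3 - <<'E'
from h import *
sc={"red":(100+141/5-.5,220+280/5-.5),"blue":(100+347/5-.5,220+188/5-.5),"white":(100+548/5-.5,220+105/5-.5)}
sd={"red":(355+187/8-.5,130+95/8-.5),"blue":(355+180/8-.5,130+224/8-.5),"white":(355+173/8-.5,130+373/8-.5)}
for k in sc:
    print(k,plane("scene",*sc[k],.102),plane("side",*sd[k],.102),tri(ray("scene",*sc[k]),ray("side",*sd[k])))
s=get_state();print(s["time"])
from scipy.spatial.transform import Rotation as R
q=s["tool_rot"];M=R.from_quat(q[[1,2,3,0]]).as_matrix();print(M)
E
```

```text
red [ 0.58344293 -0.25962581  0.102     ] [ 0.57575652 -0.25094449  0.102     ] (array([ 0.57867585, -0.26224924,  0.0952056 ]), np.float64(0.000669170365658221))
blue [ 0.56752468 -0.20245143  0.102     ] [ 0.56263303 -0.19597162  0.102     ] (array([ 0.56440739, -0.20357946,  0.09738003]), np.float64(4.802159594688091e-05))
white [ 0.55351905 -0.14387252  0.102     ] [ 0.54849384 -0.13770834  0.102     ] (array([ 0.55018947, -0.14457506,  0.09743428]), np.float64(0.00020503573889423711))
0.15
[[-9.43131704e-01  3.32419043e-01 -4.09847125e-04]
 [ 3.32419292e-01  9.43130809e-01 -1.30049646e-03]
 [-4.57703375e-05 -1.36278053e-03 -9.99999070e-01]]
```

The two views agree on blue at about (0.565, -0.200), with white and red about 60 mm either side, so yaw is about 14°. I'll shut the jaws and move to a point 60 mm past the button in tool -x, where the wrist camera can see it.

```bash
python3 -m inch '[[1,-30,-33,0,0,0,0],[1,-60,-66,0,0,0,0],[1,-90,-99,0,0,0,0],[1,-120,-132,0,0,0,0],[1,-150,-165,0,0,0,0],[1,-180,-198,0,0,0,0],[1,-210,-231,0,0,0,0],[1,-240,-264,0,0,0,0]]' 20; python3 -m inch '[[1,-30,-33,0,0,0,0],[1,-60,-66,0,0,0,0],[1,-90,-99,0,0,0,0],[1,-120,-132,0,0,0,0],[1,-150,-165,0,0,0,0],[1,-180,-198,0,0,0,0],[1,-210,-231,0,0,0,0],[1,-240,-264,0,0,0,0]]'
```

```text
time: 0.95
tcp_pos: [0.355, 0.2824, 0.3039]
tool_rot: [0.0, 0.169, 0.986, 0.0]
wrist_force: [0.1, -0.6, -0.4]
gripper_width: 0.0001
time: 1.75
tcp_pos: [0.4936, -0.0462, 0.304]
tool_rot: [0.0, 0.169, 0.986, 0.0]
wrist_force: [1.0, 0.0, 0.0]
gripper_width: -0.0001
```

```bash
python3 -m inch '[[1,-36,-24,0,0,0,0],[1,-72,-48,0,0,0,0],[1,-108,-72,0,0,0,0],[1,-144,-96,0,0,0,0],[1,-178,-122,0,0,0,0],[1,-178,-122,0,0,0,0],[1,-178,-122,0,0,0,0]]'; python3 - <<'E'
from h import *
s=get_state();print(s["tcp_pos"])
ci=camera_info("wrist");im=snapshot("wrist")
np.save("ci.npy",ci,allow_pickle=True)
cv2.imwrite("pics/wrist1.png",im[:,:,::-1])
E
```

```text
time: 2.45
tcp_pos: [0.6203, -0.2197, 0.3029]
tool_rot: [-0.001, 0.17, 0.986, -0.0]
wrist_force: [0.8, -0.1, 0.7]
gripper_width: 0.0001
[ 0.62025543 -0.21971655  0.30286192]
```

View pics/wrist1.png

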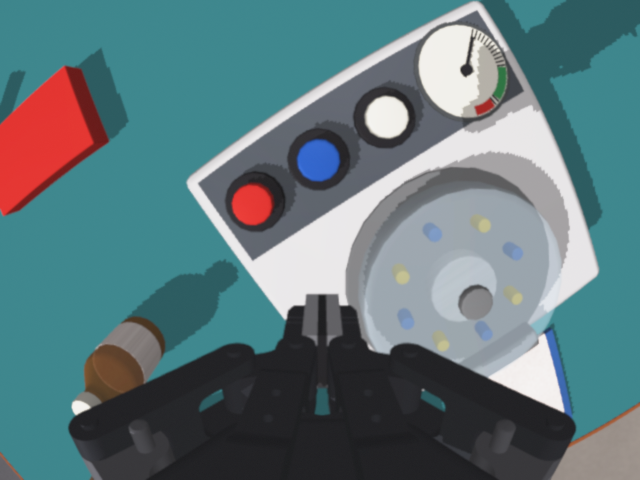

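The wrist view shows blue at about (318,158), red at (252,204) and white at (386,117). The shut fingertips are at about (322,300), and the needle is at rest.

```bash
cat >> h.py <<'E'
def wray(ci,u,v):
    T=np.linalg.inv(ci["camera_from_world"])
    a=(u-ci["cx"])/ci["fx"];b=(v-ci["cy"])/ci["fy"];r=np.hypot(a,b)
    d=np.array([np.sin(r)*a/r,-np.sin(r)*b/r,-np.cos(r)]);d=T[:3,:3]@d
    return T[:3,3],d
E
python3 - <<'E'
from h import *
from scipy.spatial.transform import Rotation as R
ci=np.load("ci.npy",allow_pickle=True).item()
im=cv2.imread("pics/wrist1.png");H,S,V=cv2.split(cv2.cvtColor(im,cv2.COLOR_BGR2HSV))
M={"blue":(H>100)&(H<125)&(S>150)&(V>150),"red":((H<8)|(H>172))&(S>150)&(V>150),"white":(S<60)&(V>170)}
B={"blue":(290,130,60,60),"red":(225,175,60,60),"white":(360,90,50,55)}
P={}
for k,m in M.items():
    x,y,w,h=B[k];mm=np.zeros_like(H);mm[y:y+h,x:x+w]=m[y:y+h,x:x+w]
    n,l,st,ce=cv2.connectedComponentsWithStats(mm);i=1+np.argmax(st[1:,4])
    o,d=wray(ci,*ce[i]);p=o+d*(.102-o[2])/d[2];P[k]=p
    print(k,st[i],ce[i],p)
print(np.linalg.norm(P["red"]-P["blue"]),np.linalg.norm(P["white"]-P["blue"]))
# fingertip reference
s=get_state();q=s["tool_rot"];Mx=R.from_quat(q[[1,2,3,0]]).as_matrix()
tip=s["tcp_pos"]+Mx@[0,0,.073]
T=ci["camera_from_world"];c=T[:3,:3]@tip+T[:3,3];v=np.array([c[0],-c[1],-c[2]]);th=np.arctan2(np.hypot(v[0],v[1]),v[2])
uv=v[:2]/np.hypot(v[0],v[1])*th*ci["fx"]+[ci["cx"],ci["cy"]];print("tip px",uv,tip)
print("tool delta for blue (mm)",(Mx.T@(P["blue"]-tip))*1e3)
E
```

```text
blue [ 297  140   42   41 1340] [317.79179104 159.95223881] [ 0.56499038 -0.20307213  0.102     ]
red [ 232  185   40   40 1263] [251.43388757 204.39271576] [ 0.57901439 -0.26088913  0.102     ]
white [ 366   96   42   42 1381] [386.34757422 116.78131789] [ 0.55100114 -0.14550015  0.102     ]
0.05949350814272065 0.059247215050230326
tip px [324.11778379 313.58381547] [ 0.62012612 -0.21826016  0.23013279]
tool delta for blue (mm) [ 56.84278913  -4.05136812 128.22293222]
```

The wrist measurement, (0.565, -0.203) with 59.4 mm spacing, matches the triangulated point. I'll move over the button and stop about 18 mm above it.

```bash
python3 -m inch '[[1,28,-2,0,0,0,0],[1,57,-4,0,0,0,0],[1,57,-4,35,0,0,0],[1,57,-4,70,0,0,0],[1,57,-4,95,0,0,0],[1,57,-4,110,0,0,0],[1,57,-4,110,0,0,0],[1,57,-4,110,0,0,0]]'; python3 - <<'E'
from h import *
from scipy.spatial.transform import Rotation as R
s=get_state();q=s["tool_rot"];Mx=R.from_quat(q[[1,2,3,0]]).as_matrix()
tip=s["tcp_pos"]+Mx@[0,0,.073];print(tip,Mx.T@(np.array([.565,-.203,.102])-tip)*1e3, s["wrist_force"])
a=snapshot("scene")[190:330,60:270];b=snapshot("side")[90:230,300:480]
f=lambda x:cv2.resize(x,(400,400*x.shape[0]//x.shape[1]))
A,B=f(a),f(b);h=max(A.shape[0],B.shape[0])
p=lambda x:np.pad(x,((0,h-x.shape[0]),(0,0),(0,0)))
cv2.imwrite("pics/over.png",np.hstack([p(A),p(B)])[:,:,::-1])
E
```

```text
time: 3.3
tcp_pos: [0.566, -0.2032, 0.1948]
tool_rot: [0.001, 0.168, 0.986, 0.0]
wrist_force: [0.5, 0.5, 0.7]
gripper_width: -0.0
[ 0.56604374 -0.20322236  0.12178398] [ 1.07962513 -0.14207496 19.78279701] [0.5404813  0.4839364  0.73133469]
```

View pics/over.png

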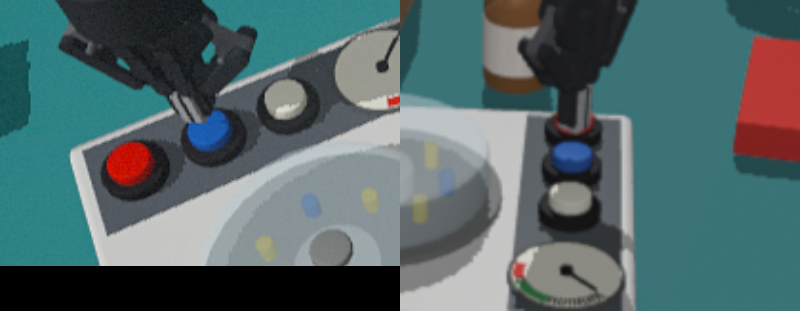

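The fingertips are over blue, clear of its neighbours. I'll approach down to touch and use the force to find the contact height.

```bash
python3 -m inch '[[1,0,0,10,0,0,0],[1,0,0,16,0,0,0],[1,0,0,19,0,0,0],[1,0,0,20,0,0,0],[1,0,0,21,0,0,0],[1,0,0,21,0,0,0]]'; python3 -c "
from plant import *
s=get_state();print(s['tcp_pos'][2]-.073,s['wrist_force'])"
```

```text
time: 4.0
tcp_pos: [0.5653, -0.2035, 0.1729]
tool_rot: [-0.0, 0.169, 0.986, 0.0]
wrist_force: [-1.1, 1.4, 2.8]
gripper_width: 0.0001
0.09993109464259732 [-1.11523513  1.43944533  2.84206069]
```

Contact is made: 2.8 N with the tip at 99.9 mm, about 2 mm of travel. Now I'll press fully.

```bash
python3 -m inch '[[1,0,0,5,0,0,0],[1,0,0,6,0,0,0],[1,0,0,6,0,0,0],[1,0,0,6,0,0,0]]'; python3 -c "
from plant import *
s=get_state();print(s['tcp_pos'][2]-.073,s['wrist_force'])"
```

```text
time: 4.4
tcp_pos: [0.5658, -0.2038, 0.1686]
tool_rot: [0.001, 0.169, 0.986, 0.0]
wrist_force: [-5.0, 2.4, 14.8]
gripper_width: 0.0001
0.09555146038173647 [-4.98094986  2.43899355 14.76889694]
```

It has bottomed out at 14.8 N, well above the 5 N needed, and has been down since about t = 4.1 s. I'll hold and check the needle partway through.

```bash
for i in 1 2; do python3 -m inch '[[1,0,0,0,0,0,0],[1,0,0,0,0,0,0],[1,0,0,0,0,0,0],[1,0,0,0,0,0,0],[1,0,0,0,0,0,0],[1,0,0,0,0,0,0],[1,0,0,0,0,0,0],[1,0,0,0,0,0,0]]'; done; python3 - <<'E'
from h import *
b=snapshot("side")[90:230,300:480]
cv2.imwrite("pics/hold.png",cv2.resize(b,(720,560))[:,:,::-1])
E
```

```text
time: 5.2
tcp_pos: [0.5658, -0.2038, 0.1686]
tool_rot: [0.001, 0.169, 0.986, 0.0]
wrist_force: [-5.5, 2.7, 14.8]
gripper_width: 0.0002
time: 6.0
tcp_pos: [0.5658, -0.2038, 0.1686]
tool_rot: [0.001, 0.169, 0.986, 0.0]
wrist_force: [-5.3, 1.5, 14.3]
gripper_width: -0.0002
```

View pics/hold.png

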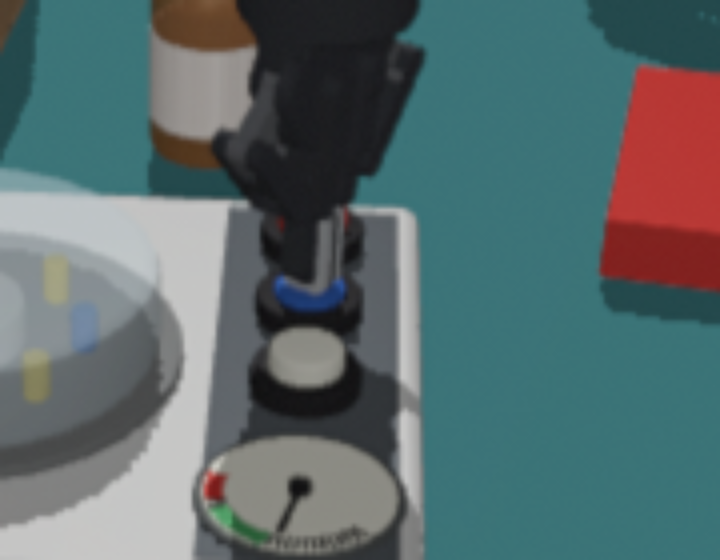

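Blue is down, and the needle (tip at about (280,528)) has reached the start of the green. I'll hold 2 s more, then release straight up.

```bash
for i in 1 2; do python3 -m inch '[[1,0,0,0,0,0,0],[1,0,0,0,0,0,0],[1,0,0,0,0,0,0],[1,0,0,0,0,0,0],[1,0,0,0,0,0,0],[1,0,0,0,0,0,0],[1,0,0,0,0,0,0],[1,0,0,0,0,0,0]]'; done; python3 -m inch '[[1,0,0,0,0,0,0],[1,0,0,0,0,0,0],[1,0,0,0,0,0,0],[1,0,0,-20,0,0,0],[1,0,0,-50,0,0,0],[1,0,0,-90,0,0,0],[1,0,0,-90,0,0,0],[1,0,0,-90,0,0,0]]'; python3 - <<'E'
from h import *
b=snapshot("side")[90:230,300:480]
cv2.imwrite("pics/rel.png",cv2.resize(b,(720,560))[:,:,::-1])
E
```

```text
time: 6.85
tcp_pos: [0.5658, -0.2038, 0.1686]
tool_rot: [0.001, 0.169, 0.986, 0.0]
wrist_force: [-4.2, 2.4, 14.8]
gripper_width: 0.0001
time: 7.65
tcp_pos: [0.5658, -0.2038, 0.1686]
tool_rot: [0.001, 0.169, 0.986, 0.0]
wrist_force: [-4.9, 2.7, 14.9]
gripper_width: -0.0001
time: 8.45
tcp_pos: [0.566, -0.2037, 0.2576]
tool_rot: [0.001, 0.169, 0.986, 0.0]
wrist_force: [-0.7, 0.3, -0.8]
gripper_width: 0.0001
```

View pics/rel.png

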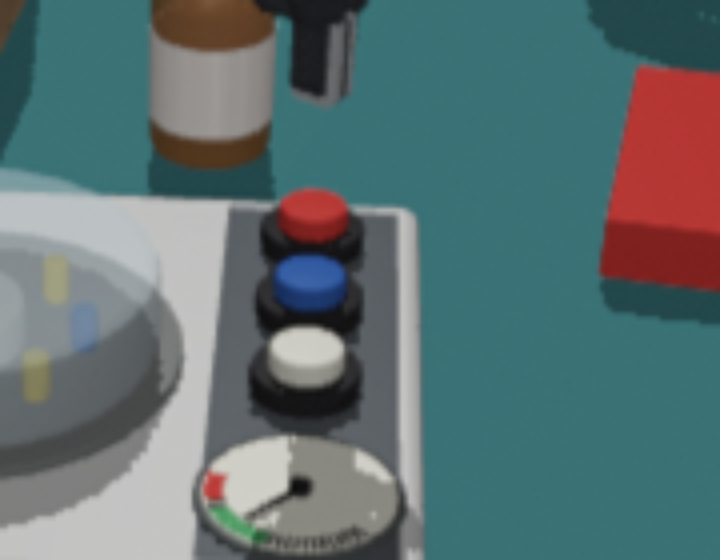

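All three buttons are up, and the needle (tip at about (248,517)) is in the green, short of the red. The gripper is about 80 mm clear, so I'll hand in after a short settle.

```bash
python3 -m inch '[[1,0,0,0,0,0,0],[1,0,0,0,0,0,0],[1,0,0,0,0,0,0]]'; python3 -c "
from plant import *
print(finish_job())"
```

```text
time: 8.8
tcp_pos: [0.5652, -0.2035, 0.2559]
tool_rot: [-0.001, 0.169, 0.986, -0.0]
wrist_force: [0.5, -0.0, -0.5]
gripper_width: 0.0002
the job is handed in; nothing more can be done
None
```

I pressed the blue button with the shut fingertips, held it fully down for about 3.9 s without a break, then lifted straight off. The job was handed in at about t = 8.8 s of the 32 s allowed; no verdict is reported.

- **Position:** The wrist view put the button centre at about (0.565, -0.203), with 59.4 mm between buttons against the 60 mm given. Triangulating the scene and side views agreed to about 1 mm in plan. Their height came out about 5 mm low, so I used the stated 102 mm.
- **Hold:** Vertical force stayed at 14–15 N throughout, well above the 5 N needed. The tip sat at about 95.5 mm, which matches the button's bottom stop at 96 mm.
- **After release:** The side view shows all three buttons up and the needle in the green marks, short of the red. The wrist force was back to about zero, with the fingertips about 80 mm above the button.

I had no direct reading of the button or needle joints. The hold time comes from the force readings and the clock; the button and needle states come from the images.

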